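# Brush out the clamped housing and hang the brush back

### The job

Lift the big round brush, the one whose bristles fill the bore, up and off its hook under the riser shelf, and brush out the aluminium housing clamped in the vice: three full strokes, each slowly down until the tip just touches the bottom, with no hard push, and back up to about the mouth. Then hang the brush on its own hook again, hanging still and let go. Leave the other two brushes hanging and do not push about the things on the bench.

Things in the scene. Friction and masses are not known exactly. Their poses are not given: they have to be found in the camera images.
- brush: The big round bottle brush, 200 mm long, 70 to 140 g, hanging upright by the wire loop at its top from one of three hooks. Origin: centre of the hook wire in its loop; z up along the brush, x and y as the rack's. Loop of 4 mm wire in the y-z plane, opening 18 mm wide, from z = +4 to -32 mm. Below: handle, stem, white bristle head 44 mm across (see its points).
- brush_loop (a point): The same point as the origin of brush: centre of the hook's wire while it hangs.
- brush_grip (a point): On the brush's axis, 92 mm below brush_loop: a good place to grip. The pale wooden handle runs from 40 to 125 mm below brush_loop and is flat-sided: 18 mm thick along y (the faces to grip), 24 mm along x.
- brush_tip (a point): Lower end of the brush head, on the axis, 195 mm below brush_loop. The head is the last 55 mm: its outer bristles yield without force; the stiff core is 34 mm across with a round end here.
- rack: Grey steel riser shelf fixed on the bench, with a rail of three hooks under its front edge. Origin: on the bench below the middle hook's seat; front looks to -x, y along the row of hooks, z up. End panels at y = +-194 mm from x = +31 mm back; dark power supply under the board, behind x = +65 mm, 95 mm high. Rail face at x = +26 mm, 290 to 326 mm above the bench.
- shelf_edge (a point): Middle of the lower front edge of the shelf board: rack x = +6 mm, 345 mm above the bench. Board 400 x 180 x 18 mm, blue bins on it up to 448 mm. It stands just 6 mm behind the axes of the brushes: a gripper pointing straight down fouls it, so come in leaning 30 to 48 degrees from vertical, gripper body out to rack -x (43 is good at brush_grip).
- hook_a (a point): Seat of the hook at rack y = +100 mm: centre of its 6 mm wire, 300 mm above the bench. Which brush hangs on which hook changes. All hooks point to rack -x: level seat from x = +6 to -6 mm, then an upturned tip to x = -14 mm, 10 mm higher. A loop comes off when raised 15 to 24 mm and then drawn over 30 mm to -x; hanging up is the reverse.
- hook_b (a point): Seat of the middle hook (rack y = 0), like hook_a.
- hook_c (a point): Seat of the hook at rack y = -100 mm, like hook_a.
- vice: Small grey bench vice, fixed, with a turned aluminium housing (round cup, open at the top, 58 mm outside, 68 mm collar near the mouth) clamped upright in its jaws. Origin: on the bench below the housing's axis; z up; the screw and its cross bar run to x = -110 mm. Base 170 x 90 mm, jaws 85 mm high, mouth 120 mm above the bench. All rigid.
- bore_mouth (a point): Centre of the housing's mouth, 120 mm above the bench. The bore is upright, round, 46 mm in diameter, 65 mm deep.
- bore_floor (a point): Centre of the flat, rigid floor of the bore, 55 mm above the bench; z up. It does not give: come down on it at about 15 mm/s and stop at the first touch; a push over 28 N counts as ramming.
- thin_brush: Bystander: the thin round brush (head 18 mm across), as long as the big one, hanging on another hook; same origin and axes. Must be left hanging where it is.
- flat_brush: Bystander: the flat brush (head 48 x 13 mm), 188 mm long, hanging on the remaining hook; same origin and axes. Must be left hanging where it is.
- can: Bystander: spray can standing on the bench, 60 mm across, 165 mm high; origin centre of its underside.
- tape: Bystander: roll of pale tape lying flat, 90 mm across, 19 mm high; origin centre of its underside.
- screwdriver: Bystander: screwdriver lying on the bench, 190 mm long; origin under its middle.
- meter: Bystander: hand multimeter lying on its back, 150 x 78 x 45 mm; origin centre of its underside.
- tray: Bystander: blue open tray, 170 x 120 x 50 mm; origin centre of its underside.
- enclosure: Bystander: flat black equipment box, 110 x 160 x 48 mm; origin centre of its underside.
Things that resemble listed ones, but are neither listed nor needed, are in the scene too. Leave any green look-alike of the brush alone.

How it is judged:
On the way, in this order (a step that is already met when the one before it is completed fails the run):
1. the big round brush has been lifted off its hook and is held by the fingers, clear of the rail (distance of brush_loop from where it was at the start of the episode above 0.05 m and height (world z) of brush_tip above 0.08 m and contact force between the fingers and brush above 0.5 N), for 0.1 s.
2. first stroke: the tip of the big brush touches the floor of the bore (within 6 mm in height, 12 mm of the axis, pressing with over 0.5 N) (z of brush_tip in the frame of bore_floor between -0.006 and 0.006 m and horizontal distance between brush_tip and bore_floor below 0.012 m and contact force between brush and vice above 0.5 N), for 0.02 s.
3. first stroke: the tip is drawn up again to over 40 mm above the floor of the bore (z of brush_tip in the frame of bore_floor above 0.04 m and horizontal distance between brush_tip and bore_floor below 0.03 m), for 0.02 s.
4. second stroke: the tip of the big brush touches the floor of the bore (within 6 mm in height, 12 mm of the axis, pressing with over 0.5 N) (all of step 2), for 0.02 s.
5. second stroke: the tip is drawn up again to over 40 mm above the floor of the bore (all of step 3), for 0.02 s.
6. third stroke: the tip of the big brush touches the floor of the bore (within 6 mm in height, 12 mm of the axis, pressing with over 0.5 N) (all of step 4), for 0.02 s.
7. third stroke: the tip is drawn up again to over 40 mm above the floor of the bore (all of step 5), for 0.02 s.
At the end, for the whole second after the job is handed in: The big round brush hangs from its own hook again (loop within 25 mm and tip within 40 mm of where they were, upright within 0.2 rad, slower than 0.06 m/s, its weight on the rack), let go by the fingers; the other two brushes hang within 25 mm of where they were (distance of each of brush_loop, thin_brush, flat_brush from where it was at the start of the episode below 0.025 m and distance of brush_tip from where it was at the start of the episode below 0.04 m and angle between brush's own z axis and vertical below 0.2 rad and linear speed of brush below 0.06 m/s and contact force between brush and rack above 0.2 N and contact force between the fingers and brush below 0.05 N); the robot touches nothing.
It fails at once if the brush is rammed: over 28 N between it and the vice or housing (contact force between brush and vice above 28 N).
It fails at once if another brush is knocked off its hook or shifted by over 40 mm (distance of any of thin_brush, flat_brush from where it was at the start of the episode above 0.04 m).
It fails at once if a thing on the bench is pushed by over 25 mm (distance of any of can, tape, screwdriver, meter, tray, enclosure from where it was at the start of the episode above 0.025 m).
It also fails if it takes over 56 s, if anything falls off the work surface, if the arm or the gripper's body presses on something with over 40 N, if the wrist force passes 120 N, or if a joint passes its speed limit or range.

### The arm

A 7-joint arm with a two-finger parallel gripper is mounted at the origin on the work surface. World frame = base frame: x ahead of the robot, y to its left, z up, the work surface at z = 0. Lengths are in m, angles in rad, forces in N, time in s.
With the tool pointing down it reaches from about 0.425 to 0.925 m from the base axis. Payload 6.8 kg.
Tool frame: the origin (TCP) lies at the very end of the fingers, on their centre line; the grasp point (between the pads) lies 19 mm behind it; z points along the fingers, y is the line along which they close (so a half turn about z gives the same grasp; the last joint's range is limited). The gripper opens to 85 mm and grips with 20 to 120 N. Pads are 22 mm wide; open, the fingers measure 114 mm over their backs; the gripper's body (76 mm by 85 mm) begins 54 mm behind the grasp point. The pads swing forward as they close: fully open they stand 13 mm farther back than shut.
Start: joints at [1.003, 0.477, 0.022, 1.555, -0.011, 1.109, -0.083], TCP at [0.3, -0.605, 0.231] pointing down, gripper open.
Joint ranges: [-2.96, 2.96], [-0.34, 2.1], [-1.41, 1.46], [0.24, 2.44], [-1.37, 4.51], [0.17, 1.92], [-2.96, 2.96]. Speed limits (rad/s): [2.39, 2.39, 3.14, 3.14, 3.14, 3.14, 3.14].

### API

Orientations are given as a unit quaternion [w, x, y, z].
In Python, from station import bot gives the robot as it stands.
- The arm moves only by the tool jog_arm, never from a script. Its argument "motion" is a list of rows, each a list of 7 numbers: the turn, a rotation vector about the tool's x, y, z in rad, then the shift along the tool's x, y, z in mm, then the finger opening in mm, from 0 to 85.4. A call has 1 to 10 rows; each row is the pose to reach, as a shift and turn from the pose commanded when the call began, along the tool's axes at that moment; what a row does not reach only later rows make up. A row lasts 1/8 s, in which the tool goes at most 62.5 mm and 10.7 degrees, less where a joint would pass 70% of its speed; a pose out of reach is approached as far as the arm can. A call with a gripper value outside its range is refused whole. The fingers move at their own pace and stop on an object; "grip_force" is the grip in N (left out, the last holds). Time passes only in rows, so rows that repeat a pose let the fingers close. It gives the time, the measured TCP pose, the force, the opening and the grip force at its end, in the units of the state.
- bot.get_obs(): the state, without advancing time (a new reading comes with each control period).
- bot.read_camera(name): name is "side" or "top"; returns a dict with "pixels" (480x640x3 uint8, red, green, blue), "camera_matrix" (3x3 intrinsics, pixels), "T" (4x4, takes a point from camera to world coordinates). Camera axes: x right, y down, z forward; pixel columns grow to the right and rows downward; lengths in m; the calibration is good to about 2 mm. A picture is of the moment at which its call begins. There is no depth.
- bot.hand_in(): hands the job in; it is judged then, once.
Trained networks look in a picture, given as the dict that the camera call returned (one of the last four; its "shot" number tells which), for a name from the list of things; names that differ only in an ending like _2 or _b are one class to them, and where a whole thing is asked for, a point or a joint stands for the part that bears it (a point fixed in the world has none). Each returns a list of dicts, best first, with "score" (0 to 1); they miss things now and then, are a little off and sometimes report something else, mostly with a low value. They report only what shows in the picture. A call takes as long as a camera call. They do not tell look-alikes from the thing itself.
- bot.spot_in(thing, picture): "xy" ([column, row] in pixels, amid what is visible of it).
- bot.tip_of(thing, picture): "xy" ([column, row] in pixels: a listed point, or the origin of a listed thing).
The state is a dict: "t": time; "q": joint angles; "joint_vel": joint speeds; "joint_torque": joint torques, N m; "eef_pos": TCP position; "tool_rot": TCP orientation; "contact_force": force on the tool from outside, world axes, zero at the start; "torque": the same for the moment, N m; "gripper_width": opening from 0.0 (shut) to 1.0 (fully open); "grasp_force": force on a finger pad.
Only numpy, scipy, OpenCV 4.12 (cv2) and the standard library are available. Lean on these libraries where they do the work, as an engineer would, in place of code of your own. Each camera call takes 0.05 s, during which the arm holds its last target. There are 200 camera calls.

## Working session

There is one attempt and no reset: what is moved stays moved. The work goes in short steps, Python scripts to look and compute and a tool call to move; the robot and the scene stay as the last step left them, time stands still between calls to the robot, and variables do not carry over. Pictures are saved under pics/ and viewed, at most 12 in all, crops included, and the job is handed in when it is done.

Besides the shell and the picture viewer there is one more tool, called after "Call:" as name([rows], argument=value, ...), one row to a line, values as JSON. jog_arm: Moves the arm, as the interface text tells. Its arguments: {"type":"object","properties":{"motion":{"type":"array"},"grip_force":{"type":"number"}},"required":["motion"]}

```bash
mkdir -p pics; ls; python3 - <<'E'
from station import bot
import cv2,json
o=bot.get_obs();print({k:(v if not hasattr(v,'tolist') else v.tolist()) for k,v in o.items()})
for n in ("side","top"):
    p=bot.read_camera(n)
    cv2.imwrite(f"pics/{n}0.png",cv2.cvtColor(p["pixels"],cv2.COLOR_RGB2BGR))
    print(n,p["camera_matrix"].tolist(),p["T"].round(4).tolist())
    for th in ["brush_loop","brush_grip","brush_tip","hook_a","hook_b","hook_c","shelf_edge","bore_mouth","bore_floor","rack","vice","thin_brush","flat_brush"]:
        print(th,[(d["xy"],round(d["score"],2)) for d in bot.tip_of(th,p)[:4]])
E
```

```text
pics
{'t': 0.0, 'q': [1.0028901536025663, 0.4778316455370518, 0.022312316962858705, 1.556474012391315, -0.011506888087452162, 1.1092585460573363, -0.08308698000268488], 'joint_vel': [-0.00022615396776606698, 0.0010933402678375158, -0.0008512219594698262, 0.0007127930674993254, -0.00011719796420219328, -0.0002445158777932249, 0.00034901046764760675], 'joint_torque': [0.00023111660084396135, -59.64517951011658, 1.6078323125839233, -28.11926543712616, 0.01245705527253449, 0.009459608991164714, 3.031985670531867e-05], 'eef_pos': [0.299287417153548, -0.6043592536534318, 0.23029448707326564], 'tool_rot': [-0.0008821903340810685, 0.9736817268944719, 0.22791016807069453, -0.00026784697408234817], 'contact_force': [-0.21938332082474796, -0.5482940743464912, 0.2500782679418793], 'torque': [-0.00032205885614967303, 0.008899556370054556, 0.012051201279295386], 'grasp_force': 0.0, 'gripper_width': 0.9998433552646334}
side [[500.46887849376066, 0.0, 309.4840195939131], [0.0, 500.46887849376066, 236.78846591427282], [0.0, 0.0, 1.0]] [[-0.8494, -0.3289, 0.4128, 0.1203], [-0.5275, 0.5523, -0.6455, 0.
[... 1138 characters left out ...]
8, 204.8], 0.86), ([464.2, 172.1], 0.77), ([501.4, 193.9], 0.51)]
brush_tip [([454.5, 184.9], 0.91), ([479.2, 216.2], 0.83), ([492.4, 242.2], 0.49), ([242.0, 242.3], 0.4)]
hook_a [([502.9, 192.2], 0.76), ([495.3, 239.4], 0.66), ([487.5, 281.3], 0.66)]
hook_b [([502.9, 192.2], 0.76), ([495.3, 239.4], 0.66), ([487.5, 281.3], 0.66)]
hook_c [([502.9, 192.2], 0.76), ([495.3, 239.4], 0.66), ([487.5, 281.3], 0.66)]
shelf_edge [([502.2, 238.7], 0.87)]
bore_mouth [([315.8, 265.6], 0.63), ([185.8, 248.8], 0.61)]
bore_floor [([493.1, 239.2], 0.74), ([323.9, 265.0], 0.59)]
rack []
vice [([324.0, 269.9], 0.7)]
thin_brush [([487.8, 287.6], 0.49)]
flat_brush [([491.7, 242.6], 0.61), ([486.8, 283.3], 0.17)]
```

View pics/side0.png

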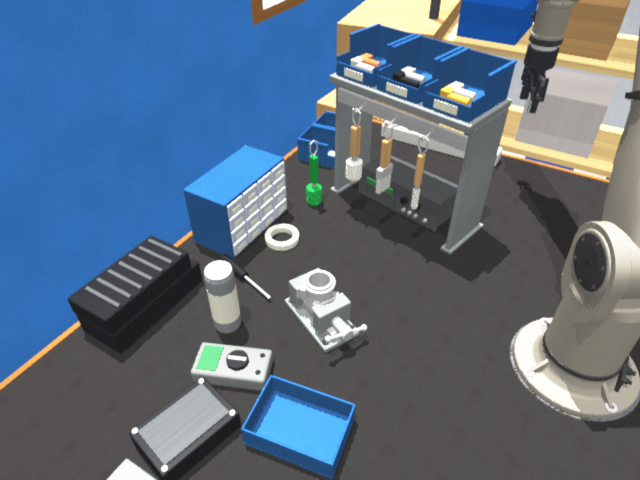

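View pics/top0.png

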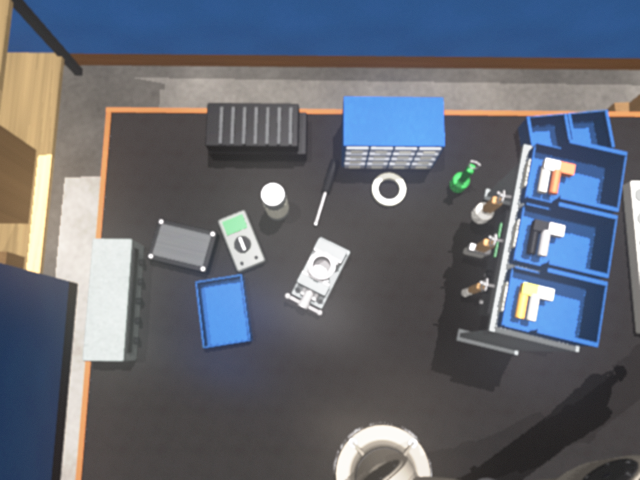

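The big brush (white wide head) hangs on the far hook: loop at (355,110) in the side picture and (500,195) in the top one. The green look-alike stands to its left. The housing is at side (318,280) and top (320,266).

```bash
cat > h.py <<'E'
import numpy as np
from station import bot
K={};T={}
K["side"]=np.array([[500.46887849,0,309.48401959],[0,500.46887849,236.78846591],[0,0,1]])
K["top"]=np.array([[570.33466415,0,324.27576049],[0,570.33466415,241.14262234],[0,0,1]])
def cams():
    return {n:bot.read_camera(n) for n in ("side","top")}
def ray(p,xy):
    d=p["T"][:3,:3]@np.linalg.inv(p["camera_matrix"])@[xy[0],xy[1],1]
    return p["T"][:3,3],d/np.linalg.norm(d)
def atz(p,xy,z):
    o,d=ray(p,xy);return o+d*(z-o[2])/d[2]
def tri(ps,xys):
    A=np.zeros((3,3));b=np.zeros(3)
    R=[ray(p,x) for p,x in zip(ps,xys)]
    for o,d in R:
        M=np.eye(3)-np.outer(d,d);A+=M;b+=M@o
    x=np.linalg.solve(A,b)
    return x,[np.linalg.norm(np.cross(x-o,d)) for o,d in R]
def proj(p,X):
    c=np.linalg.inv(p["T"])@np.append(X,1);u=p["camera_matrix"]@c[:3];return u[:2]/u[2]
E
python3 - <<'E'
from h import *
np.set_printoptions(precision=4,suppress=True)
c=cams();s,t=c["side"],c["top"]
for n,a,b,z in [("ha",(355.9,109.1),(502.9,192.2),.3),("hb",(386.6,122.8),(495.3,239.4),.3),("hc",(425,140.6),(487.5,281.3),.3),
 ("loop",(354.9,110.4),(500,195.8),.3),("grip",(353.3,143.5),(489.8,204.8),.208),("tip",(350.1,179.6),(479.2,216.2),.105),
 ("edge",(391.5,103.1),(502.2,238.7),.345),("mouth",(317.7,277.7),(315.8,265.6),.12),("floor",(321.8,300.7),(323.9,265),.055),("vice",(320.6,317.3),(324,269.9),0)]:
    x,r=tri([s,t],[a,b]);print(n,x,np.round(r,4),"side@z",atz(s,a,z)[:2],"top@z",atz(t,b,z)[:2])
E
```

```text
ha [ 0.6386 -0.2395  0.3047] [0.0017 0.0017] side@z [ 0.6412 -0.2485] top@z [ 0.6416 -0.2404]
hb [ 0.5392 -0.2171  0.3023] [0.0034 0.0034] side@z [ 0.5443 -0.2204] top@z [ 0.5363 -0.2189]
hc [ 0.4431 -0.2019  0.2904] [0.0038 0.0038] side@z [ 0.434 -0.186] top@z [ 0.4456 -0.1981]
loop [ 0.6335 -0.2315  0.3052] [0.0016 0.0016] side@z [ 0.64   -0.2409] top@z [ 0.6334 -0.2337]
grip [ 0.6371 -0.237   0.2098] [0.0011 0.0011] side@z [ 0.6396 -0.2397] top@z [ 0.6365 -0.2379]
tip [ 0.6402 -0.242   0.0939] [0.0048 0.0048] side@z [ 0.6373 -0.2259] top@z [ 0.633  -0.2406]
edge [ 0.5308 -0.2153  0.3546] [0.0035 0.0035] side@z [ 0.5421 -0.2337] top@z [ 0.5293 -0.2195]
mouth [0.5    0.1695 0.1376] [0.0008 0.0008] side@z [0.51   0.1546] top@z [0.5018 0.1695]
floor [0.5096 0.1478 0.0449] [0.0049 0.0049] side@z [0.5001 0.1544] top@z [0.5128 0.1496]
vice [ 0.5078  0.1489 -0.0091] [0.0011 0.0011] side@z [0.5027 0.1553] top@z [0.5075 0.1493]
```

```bash
python3 - <<'E'
import cv2
s=cv2.imread("pics/side0.png");t=cv2.imread("pics/top0.png")
a=cv2.resize(s[255:355,270:370],(400,400),interpolation=cv2.INTER_CUBIC)
b=cv2.resize(t[220:320,270:370],(400,400),interpolation=cv2.INTER_CUBIC)
cv2.imwrite("pics/vice.png",cv2.hconcat([a,b]))
a=cv2.resize(s[90:190,330:430],(400,400),interpolation=cv2.INTER_CUBIC)
b=cv2.resize(t[160:260,430:530],(400,400),interpolation=cv2.INTER_CUBIC)
cv2.imwrite("pics/rack.png",cv2.hconcat([a,b]))
E
```

```text
(no output)
```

View pics/vice.png

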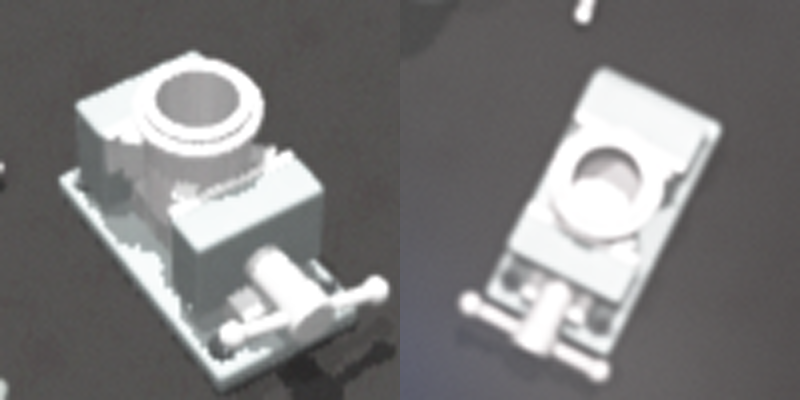

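View pics/rack.png

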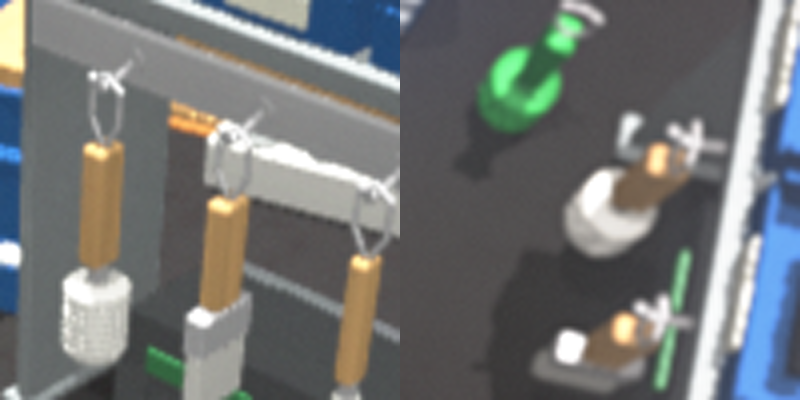

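Pixel readings: the bore mouth's centre is near side (319,280) and top (321.5,267.5). The handle of the big brush runs from (355.6,127) to (354.4,156) in the side view. Next I fit the rack, check the green brush, and compute the approach moves.

```bash
cat >> h.py <<'E'
from scipy.spatial.transform import Rotation as R
th=-12.*np.pi/180
def rackaxes(): 
    y=np.array([np.cos(th),np.sin(th),0]);z=np.array([0,0,1.]);return np.cross(y,z),y,z
def toolrot(lean=43,yaw=0):
    x,y,z=rackaxes();l=np.radians(lean)
    zt=np.sin(l)*x-np.cos(l)*z; xt=np.cross(y,zt)
    return R.from_euler('z',yaw,degrees=True)*R.from_matrix(np.c_[xt,y,zt])
def pose():
    o=bot.get_obs();w=o["tool_rot"];return np.array(o["eef_pos"]),R.from_quat([w[1],w[2],w[3],w[0]]),o
def rel(P,Q,grasp=False):
    """row numbers from the present pose to TCP (or grasp point) P with rotation Q"""
    p,q,o=pose(); P=np.array(P,float)
    if grasp: P=P+.019*Q.apply([0,0,1])
    return np.r_[(q.inv()*Q).as_rotvec().round(3),(1000*q.inv().apply(P-p)).round(1)]
E
python3 - <<'E'
from h import *
np.set_printoptions(precision=4,suppress=True)
c=cams();s,t=c["side"],c["top"]
print("mouth",tri([s,t],[(319,279.8),(321.5,267.3)]),atz(s,(319,279.8),.12),atz(t,(321.5,267.3),.12))
print("green",tri([s,t],[(318.6,144.1),(477.7,164.1)])[0],tri([s,t],[(315.4,200.5),(454.5,184.9)])[0])
from scipy.optimize import least_squares
obs=[(s,(355.9,109.1),(0,.1,.3)),(s,(386.6,122.8),(0,0,.3)),(s,(425,140.6),(0,-.1,.3)),(t,(502.9,192.2),(0,.1,.3)),(t,(495.3,239.4),(0,0,.3)),(t,(487.5,281.3),(0,-.1,.3)),
(s,(353.3,143.5),(0,.1,.208)),(t,(489.8,204.8),(0,.1,.208)),(s,(354.9,110.4),(0,.1,.3)),(t,(500,195.8),(0,.1,.3)),(s,(350.1,179.6),(0,.1,.105)),(t,(479.2,216.2),(0,.1,.105)),(s,(391.5,103.1),(.006,0,.345)),(t,(502.2,238.7),(.006,0,.345)),
(s,(355.6,126.9),(0,.1,.26))]
def f(v):
    r=R.from_euler('z',v[2])
    # rack x=-world y at 0
    B=np.array([[0,1,0],[-1,0,0],[0,0,1.]])
    return np.concatenate([proj(c,np.array([v[0],v[1],0])+r.apply(B@np.array(X)))-np.array(u) for c,u,X in obs])
r=least_squares(f,[.54,-.22,-.2],loss='soft_l1');v=r.x
print(v,np.degrees(v[2]));print(f(v).reshape(-1,2))
import h
h.th=v[2];x,y,z=rackaxes()
print("hook_a",v[0]+.1*y[0],v[1]+.1*y[1])
print("over",rel([.30,-.605,.56],R.from_quat([.9737,.2279,0,0])))
print("pre quat",toolrot().as_matrix())
E
```

```text
mouth (array([0.5012, 0.1569, 0.1194]), [np.float64(0.003676336166368346), np.float64(0.003676336166368341)]) [0.5045 0.1585 0.12  ] [0.4977 0.1555 0.12  ]
green [ 0.7383 -0.2208  0.1883] [ 0.7385 -0.2041  0.0124]
[ 0.5385 -0.2177 -0.2044] -11.708441673248831
[[-0.2825  2.0746]
 [ 1.7312  1.0467]
 [-0.8579 -2.8814]
 [-1.0014  2.2694]
 [-0.6027 -0.9932]
 [-0.2179  2.3492]
 [ 0.7707  0.6012]
 [ 0.0133  0.0312]
 [ 0.7175  0.7746]
 [ 1.8986 -1.3306]
 [ 2.3982 -2.0248]
 [-1.1131 -1.3148]
 [ 0.0567  2.1273]
 [ 1.7609 -3.7738]
 [-0.6728 -1.0308]]
hook_a 0.6364241531149208 -0.23797678606309886
over [   0.     0.    -0.     0.4    0.3 -328.7]
pre quat [[ 0.1484  0.9792 -0.1384]
 [ 0.7161 -0.2029 -0.6678]
 [-0.682  -0.     -0.7314]]
```

Call:
jog_arm([
  [0,0,0,0,0,-60,60],
  [0,0,0,0,0,-120,50],
  [0,0,0,0,0,-180,50],
  [0,0,0,0,0,-240,50],
  [0,0,0,0,0,-300,50],
  [0,0,0,0,0,-340,50],
  [0,0,0,0,0,-340,50],
])

```text
t: 2.48
eef_pos: [0.2997, -0.6054, 0.5753]
tool_rot: [0.003, 0.974, 0.228, 0.001]
contact_force: [0.1, -0.9, -0.3]
gripper_width: 0.584
grasp_force: 0.0
```

```bash
sed -i 's/^th=.*/th=-.2044/' h.py; python3 - <<'E'
from h import *
np.set_printoptions(precision=4,suppress=True)
p,q,o=pose();print(p,o["q"],o["gripper_width"])
G=np.array([.6365,-.238,.208]);Q=toolrot()
pre=G-.16*Q.apply([0,0,1]);print(pre)
print("pos, no turn",rel([.66,-.03,.55],q)); print("pre",rel(pre,Q,True))
E
```

```text
[ 0.2997 -0.6054  0.5753] [ 0.9848  0.4022  0.0606  0.9212 -0.0244  1.8116 -0.0766] 0.5840888712816378
[ 0.6586 -0.1312  0.325 ]
pos, no turn [   0.     0.     0.   578.2 -356.    23.1]
pre [  -0.333   -0.695   -0.865  524.    -257.5    262.6  ]
```

Call:
jog_arm([
  [0,0,0,55,-34,0,50],
  [0,0,0,110,-68,0,50],
  [0,0,0,165,-102,0,50],
  [0,0,0,220,-136,0,50],
  [0,0,0,275,-170,0,50],
  [0,0,0,330,-204,0,50],
  [0,0,-0.1,385,-238,0,50],
  [0,0,-0.25,440,-272,0,50],
  [0,0,-0.4,495,-306,0,50],
  [0,0,-0.5,550,-340,0,50],
])

```text
t: 3.72
eef_pos: [0.6307, -0.0729, 0.5701]
tool_rot: [-0.0, 0.886, 0.463, -0.001]
contact_force: [0.4, 0.1, 0.0]
gripper_width: 0.586
grasp_force: 0.0
```

```bash
python3 - <<'E'
from h import *
np.set_printoptions(precision=4,suppress=True)
p,q,o=pose();print(p,o["q"])
G=np.array([.6365,-.238,.208]);Q=toolrot()
for d in (.3,.16): print(d,rel(G-d*Q.apply([0,0,1]),Q,True))
E
```

```text
[ 0.6307 -0.0729  0.5701] [ 0.2174  0.3362 -0.3154  1.0317  0.1052  1.7894 -0.6661]
0.3 [ -0.152  -0.739  -0.383  44.2    24.    156.5  ]
0.16 [ -0.152  -0.739  -0.383 -43.6    61.6   259.   ]
```

Call:
jog_arm([
  [-0.03,-0.15,-0.08,10,5,30,50],
  [-0.06,-0.3,-0.15,20,10,60,50],
  [-0.09,-0.44,-0.23,30,15,95,50],
  [-0.12,-0.59,-0.31,38,20,130,50],
  [-0.152,-0.739,-0.383,44,24,156,50],
  [-0.152,-0.739,-0.383,0,43,208,50],
  [-0.152,-0.739,-0.383,-44,62,259,50],
  [-0.152,-0.739,-0.383,-44,62,259,50],
  [-0.152,-0.739,-0.383,-44,62,259,50],
  [-0.152,-0.739,-0.383,-44,62,259,50],
])

```text
t: 4.97
eef_pos: [0.6567, -0.1442, 0.3133]
tool_rot: [0.231, 0.723, 0.587, -0.283]
contact_force: [0.4, 0.8, 0.3]
gripper_width: 0.585
grasp_force: 0.0
```

```bash
python3 - <<'E'
from h import *
import cv2
np.set_printoptions(precision=4,suppress=True)
p,q,o=pose();print(p,o["q"],o["gripper_width"])
G=np.array([.6365,-.238,.208]);Q=toolrot()
for d in (.16,0.06,0): print(d,rel(G-d*Q.apply([0,0,1]),Q,True))
c=cams();ims=[]
for n,(x,y) in (("side",(280,60)),("top",(400,120))):
    I=cv2.cvtColor(c[n]["pixels"],cv2.COLOR_RGB2BGR)[y:y+160,x:x+160]
    ims.append(cv2.resize(I,(400,400),interpolation=cv2.INTER_CUBIC))
cv2.imwrite("pics/pre.png",cv2.hconcat(ims))
E
```

```text
[ 0.6567 -0.1442  0.3133] [-0.0142  0.5474 -0.2685  1.4632  0.7871  1.5754 -0.6529] 0.5846866175192924
0.16 [ 0.001 -0.003 -0.003  1.7   -0.7    1.5  ]
0.06 [  0.001  -0.003  -0.003   1.4    -0.8   101.5  ]
0 [  0.001  -0.003  -0.003   1.2    -0.9   161.5  ]
```

View pics/pre.png

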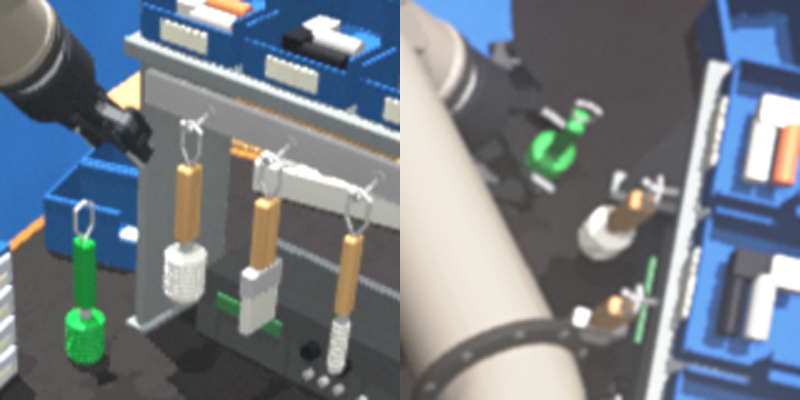

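The gripper leans in front of the big brush: fingers at side (336,120), top (623,180), with the brush on the line of approach. Going in.

Call:
jog_arm([
  [0,0,0,1,-1,40,50],
  [0,0,0,1,-1,80,50],
  [0,0,0,1,-1,110,50],
  [0,0,0,1,-1,135,50],
  [0,0,0,1,-1,150,50],
  [0,0,0,1,-1,160,50],
  [0,0,0,1,-1,160,50],
])

```text
t: 5.95
eef_pos: [0.6326, -0.2517, 0.1946]
tool_rot: [0.231, 0.723, 0.586, -0.284]
contact_force: [-0.1, -0.4, 0.0]
gripper_width: 0.585
grasp_force: 0.0
```

```bash
python3 - <<'E'
from h import *
import cv2
np.set_printoptions(precision=4,suppress=True)
p,q,o=pose();print(p,o["contact_force"],o["gripper_width"])
G=np.array([.6365,-.238,.208]);Q=toolrot()
print(rel(G,Q,True))
c=cams();ims=[]
for n,(x,y) in (("side",(310,80)),("top",(430,140))):
    print([(d["xy"],round(d["score"],2)) for d in bot.tip_of("brush_tip",c[n])[:3]])
    I=cv2.cvtColor(c[n]["pixels"],cv2.COLOR_RGB2BGR)[y:y+120,x:x+120]
    ims.append(cv2.resize(I,(400,400),interpolation=cv2.INTER_CUBIC))
cv2.imwrite("pics/in.png",cv2.hconcat(ims))
E
```

```text
[ 0.6326 -0.2517  0.1946] [-0.0714 -0.3679  0.0177] 0.5854855405080321
[-0.002 -0.001 -0.004  1.3    1.    -0.6  ]
[([317.1, 202.9], 0.87), ([349.0, 177.2], 0.72)]
[([324.5, 191.6], 0.63), ([322.9, 268.0], 0.29)]
```

View pics/in.png

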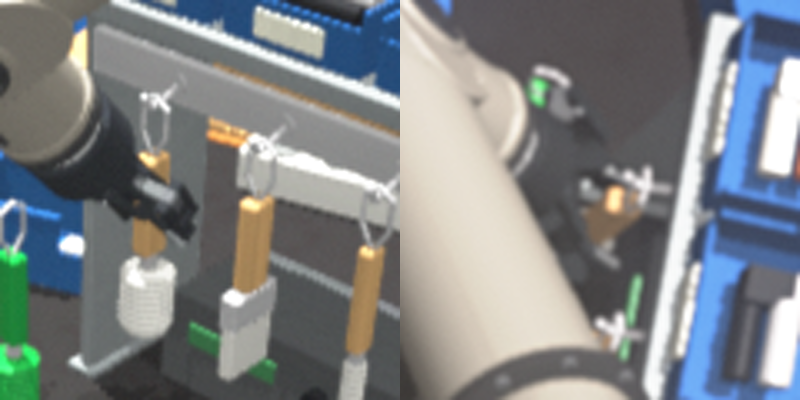

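The fingers straddle the handle in both views (side crop (150,200), top crop (610,200)). Closing.

Call:
jog_arm([
  [0,0,0,0,0,0,30],
  [0,0,0,0,0,0,10],
  [0,0,0,0,0,0,10],
  [0,0,0,0,0,0,10],
  [0,0,0,0,0,0,10],
  [0,0,0,0,0,0,10],
], grip_force=45)

```text
t: 6.9
eef_pos: [0.6326, -0.2518, 0.1947]
tool_rot: [0.231, 0.723, 0.586, -0.284]
contact_force: [0.0, -0.5, 2.3]
gripper_width: 0.201
grasp_force: 47.2
```

```bash
python3 - <<'E'
from h import *
np.set_printoptions(precision=4,suppress=True)
p,q,o=pose();print(p,o["contact_force"],o["torque"],o["gripper_width"],o["grasp_force"])
x,y,z=rackaxes()
for d in (.02*z,.02*z-.07*x): print(rel(p+d,q))
E
```

```text
[ 0.6326 -0.2518  0.1947] [ 0.004  -0.4715  2.3258] [ 0.5148 -0.104   0.0798] 0.20079137761282706 47.20440745353699
[  0.    0.    0.  -13.6   0.  -14.6]
[  0.    0.    0.   37.6  -0.2 -62.3]
```

Call:
jog_arm([
  [0,0,0,-5,0,-5,10],
  [0,0,0,-9,0,-10,10],
  [0,0,0,-13.5,0,-14.5,10],
  [0,0,0,-13.5,0,-14.5,10],
  [0,0,0,-5,0,-22.5,10],
  [0,0,0,5,0,-32,10],
  [0,0,0,15,0,-41,10],
  [0,0,0,25,0,-50.5,10],
  [0,0,0,37.5,0,-62,10],
  [0,0,0,37.5,0,-62,10],
])

```text
t: 8.15
eef_pos: [0.6476, -0.1811, 0.214]
tool_rot: [0.231, 0.722, 0.587, -0.283]
contact_force: [0.3, 0.6, -0.9]
gripper_width: 0.204
grasp_force: 47.0
```

```bash
python3 - <<'E'
from h import *
import cv2
np.set_printoptions(precision=4,suppress=True)
p,q,o=pose();print(p,o["contact_force"],o["torque"],o["q"],o["grasp_force"])
c=cams();ims=[]
for n,(x,y) in (("side",(290,80)),("top",(400,140))):
    for th in ("brush_tip","brush_loop","thin_brush","flat_brush"):print(th,[(d["xy"],round(d["score"],2)) for d in bot.tip_of(th,c[n])[:3]])
    I=cv2.cvtColor(c[n]["pixels"],cv2.COLOR_RGB2BGR)[y:y+140,x:x+140]
    ims.append(cv2.resize(I,(400,400),interpolation=cv2.INTER_CUBIC))
cv2.imwrite("pics/off.png",cv2.hconcat(ims))
E
```

```text
[ 0.6476 -0.1811  0.214 ] [ 0.256   0.6115 -0.8632] [ 0.8811 -0.1542  0.0272] [ 0.0278  0.6207 -0.2505  1.5801  0.8328  1.411  -0.7446] 46.99343204498291
brush_tip [([316.0, 201.9], 0.64), ([333.6, 184.1], 0.56)]
brush_loop [([312.8, 142.8], 0.89), ([336.0, 114.6], 0.86), ([300.4, 430.5], 0.38)]
thin_brush [([426.7, 138.6], 0.79)]
flat_brush [([386.1, 125.6], 0.58)]
brush_tip [([454.9, 187.3], 0.72), ([450.1, 206.6], 0.55), ([501.9, 192.5], 0.42)]
brush_loop [([472.2, 184.7], 0.7), ([475.2, 163.7], 0.6)]
thin_brush [([488.8, 284.0], 0.5)]
flat_brush [([496.8, 241.7], 0.58), ([325.6, 194.1], 0.46)]
```

View pics/off.png

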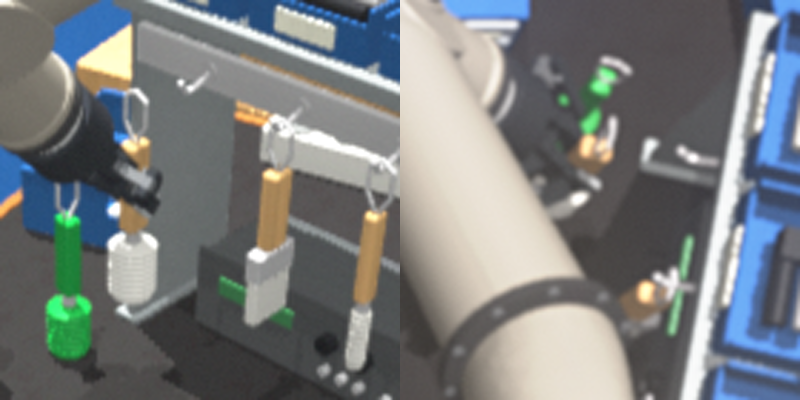

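Brush is off the hook and upright in the fingers (side crop loop (137,115), head (132,265)); the other two still hang. Now the transfer.

```bash
python3 - <<'E'
from h import *
np.set_printoptions(precision=4,suppress=True)
c=cams();s,t=c["side"],c["top"]
L=tri([s,t],[(336,114.6),(472.2,184.7)]);Tp=tri([s,t],[(333.6,184.1),(450.1,206.6)]);print("loop",L,"tip",Tp)
print("can",tri([s,t],[bot.spot_in("can",s)[0]["xy"],bot.spot_in("can",t)[0]["xy"]]))
p,q,o=pose()
# expected axis by the grasp: start axis (.6365,-.238) moved by TCP shift
ax=np.array([.6365,-.238,.3])+p-np.array([.6326,-.2518,.1947]);print("axis loop expected",ax)
off=ax+[0,0,-.195]-p; r=R.from_euler('z',40,degrees=True)
np.save("off.npy",off)
B=np.array([.501,.157])
up=p+[0,0,.06]; print("up",rel(up,q))
for f in (.33,.67,1):
    rr=R.from_euler('z',40*f,degrees=True)
    tipz=.185; tip0=(ax+[0,0,-.195]); xy=tip0[:2]+(B-tip0[:2])*f
    P=np.r_[xy,tipz]-rr.apply(off); print(f,rel(P,rr*toolrot()))
E
```

```text
loop (array([ 0.6535, -0.1696,  0.3158]), [np.float64(0.00018473985930437278), np.float64(0.0001847398593044023)]) tip (array([ 0.6537, -0.1645,  0.1204]), [np.float64(0.00025006095568880574), np.float64(0.0002500609556888718)])
can (array([0.668 , 0.2809, 0.0897]), [np.float64(0.0020405201098809933), np.float64(0.002040520109881002)])
axis loop expected [ 0.6507 -0.1699  0.3197]
up [  0.    0.    0.  -40.9   0.1 -43.9]
0.33 [  -0.159   -0.001   -0.172   28.7    -67.3   -109.3  ]
0.67 [  -0.321   -0.001   -0.346  101.2   -136.8   -176.9  ]
1 [  -0.478   -0.      -0.515  172.1   -204.6   -243.   ]
```

Call:
jog_arm([
  [0,0,0,-20,0,-22,10],
  [-0.04,0,-0.04,-30,-10,-45,10],
  [-0.1,0,-0.11,-5,-40,-80,10],
  [-0.159,0,-0.172,28.7,-67.3,-109.3,10],
  [-0.24,0,-0.26,65,-102,-143,10],
  [-0.321,0,-0.346,101,-137,-177,10],
  [-0.4,0,-0.43,136.5,-171,-210,10],
  [-0.44,0,-0.475,155,-188,-227,10],
  [-0.478,0,-0.515,172,-204.6,-243,10],
  [-0.478,0,-0.515,172,-204.6,-243,10],
])

```text
t: 10.1
eef_pos: [0.5066, 0.1457, 0.2755]
tool_rot: [0.315, 0.476, 0.8, -0.187]
contact_force: [0.7, -1.4, -1.3]
gripper_width: 0.199
grasp_force: 47.0
```

```bash
python3 - <<'E'
from h import *
import cv2
np.set_printoptions(precision=4,suppress=True)
p,q,o=pose();print(p,o["contact_force"],o["q"],o["grasp_force"])
r=R.from_euler('z',40,degrees=True);off=np.load("off.npy");print("tip exp",p+r.apply(off), "roterr",((r*toolrot()).inv()*q).as_rotvec())
c=cams();ims=[]
for n,(x,y) in (("side",(240,160)),("top",(250,190))):
    for th in ("brush_tip","brush_loop","bore_mouth"):print(th,[(d["xy"],round(d["score"],2)) for d in bot.tip_of(th,c[n])[:3]])
    I=cv2.cvtColor(c[n]["pixels"],cv2.COLOR_RGB2BGR)[y:y+160,x:x+160]
    ims.append(cv2.resize(I,(400,400),interpolation=cv2.INTER_CUBIC))
cv2.imwrite("pics/over.png",cv2.hconcat(ims))
E
```

```text
[0.5066 0.1457 0.2755] [ 0.7232 -1.3915 -1.2556] [-0.3516  0.3373 -0.5717  1.9249  0.8597  1.4188 -0.7897] 46.98853611946106
tip exp [0.5007 0.1588 0.1858] roterr [-0.0034  0.0009 -0.0019]
brush_tip [([318.4, 258.5], 0.58)]
brush_loop []
bore_mouth [([321.0, 277.7], 0.61)]
brush_tip [([454.7, 184.7], 0.79), ([322.2, 258.1], 0.75)]
brush_loop [([476.6, 162.1], 0.9), ([322.9, 246.4], 0.71), ([486.3, 284.5], 0.67)]
bore_mouth [([317.7, 265.4], 0.78)]
```

View pics/over.png

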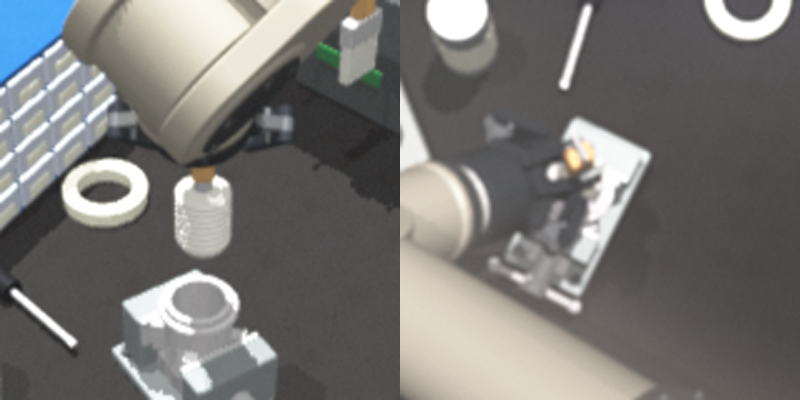

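The head hangs straight above the mouth: head end at side (321,261), mouth centre at (320,280).

```bash
python3 - <<'E'
from h import *
np.set_printoptions(precision=4,suppress=True)
c=cams();s,t=c["side"],c["top"]
print("tip",tri([s,t],[(321,259.5),(322.2,258.1)]))
p,q,o=pose();X=p+R.from_euler('z',40,degrees=True).apply(np.load("off.npy"))
print("exp tip px",proj(s,X),proj(t,X),"bore px",proj(s,[.502,.157,.12]),proj(t,[.502,.157,.12]))
print("mouth",atz(s,(320,280),.12),atz(t,(321.5,267.3),.12),atz(t,(320,266.5),.12))
for dz in (-.055,-.11,-.131,-.14):print(dz,rel(p+[0.001,-.0015,dz],q)[3:])
E
```

```text
tip (array([0.5084, 0.1521, 0.1716]), [np.float64(0.004371382598110765), np.float64(0.004371382598110631)])
exp tip px [320.8243 256.6829] [321.0065 261.9779] bore px [320.3833 279.7974] [320.8886 265.5558]
mouth [0.5024 0.1579 0.12  ] [0.4977 0.1555 0.12  ] [0.4996 0.1592 0.12  ]
-0.055 [36.2  0.2 41.5]
-0.11 [73.7  0.2 81.7]
-0.131 [88.   0.2 97.1]
-0.14 [ 94.1   0.2 103.6]
```

Call:
jog_arm([
  [0,0,0,8,0,9,10],
  [0,0,0,18,0,21,10],
  [0,0,0,28,0,32,10],
  [0,0,0,36,0,41.5,10],
  [0,0,0,43,0,49,10],
  [0,0,0,50,0,56.5,10],
  [0,0,0,57,0,64,10],
  [0,0,0,64,0,71.5,10],
  [0,0,0,70,0,78,10],
  [0,0,0,74,0,82,10],
], grip_force=30)

```text
t: 11.85
eef_pos: [0.5077, 0.1423, 0.1638]
tool_rot: [0.314, 0.477, 0.799, -0.188]
contact_force: [-0.5, -0.2, -1.1]
gripper_width: 0.204
grasp_force: 47.0
```

```bash
python3 - <<'E'
from h import *
np.set_printoptions(precision=4,suppress=True)
p,q,o=pose();print(p,o["contact_force"],o["torque"]);X=p+R.from_euler('z',40,degrees=True).apply(np.load("off.npy"));print(X)
for d in (.002,.01):print(rel(p-[0,0,d],q))
s=bot.read_camera("side")
import cv2
I=cv2.cvtColor(s["pixels"],cv2.COLOR_RGB2BGR)[200:340,250:390]
cv2.imwrite("pics/inbore.png",cv2.resize(I,(560,560),interpolation=cv2.INTER_CUBIC))
E
```

```text
[0.5077 0.1423 0.1638] [-0.532  -0.2429 -1.0871] [ 0.7114  0.3965 -0.045 ]
[0.5018 0.1553 0.0741]
[0.  0.  0.  1.4 0.  1.5]
[0.  0.  0.  6.8 0.  7.3]
```

View pics/inbore.png

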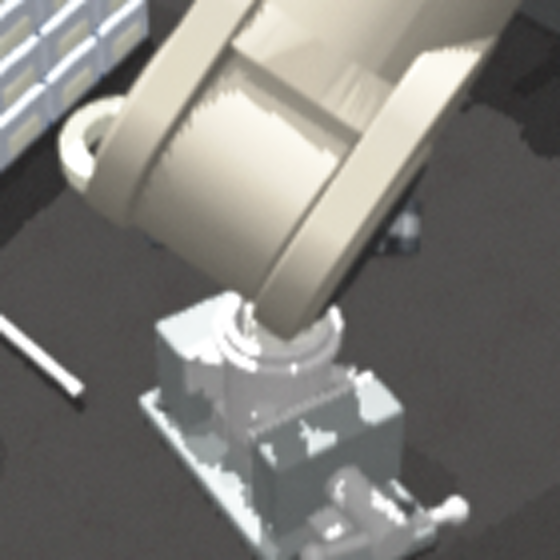

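The head is inside the housing (mouth at crop (280,335)), with no contact force so far. Now slowly down.

Call:
jog_arm([
  [0,0,0,1.3,0,1.4,10],
  [0,0,0,2.6,0,2.8,10],
  [0,0,0,3.9,0,4.2,10],
  [0,0,0,5.2,0,5.6,10],
  [0,0,0,6.5,0,7,10],
  [0,0,0,7.5,0,8,10],
  [0,0,0,7.5,0,8,10],
], grip_force=30)

```text
t: 12.78
eef_pos: [0.5077, 0.1423, 0.1533]
tool_rot: [0.314, 0.477, 0.799, -0.188]
contact_force: [-0.4, 0.5, -0.2]
gripper_width: 0.199
grasp_force: 47.0
```

Tip is now estimated at 60–64 mm. From here I go in 2 mm steps.

Call:
jog_arm([
  [0,0,0,1.3,0,1.4,10],
  [0,0,0,2,0,2.2,10],
  [0,0,0,2,0,2.2,10],
])

```text
t: 13.15
eef_pos: [0.5077, 0.1423, 0.1503]
tool_rot: [0.314, 0.477, 0.799, -0.188]
contact_force: [-0.3, -0.3, -1.1]
gripper_width: 0.206
grasp_force: 47.0
```

Call:
jog_arm([
  [0,0,0,1.3,0,1.4,10],
  [0,0,0,1.3,0,1.4,10],
])

```text
t: 13.4
eef_pos: [0.5077, 0.1422, 0.1483]
tool_rot: [0.314, 0.477, 0.799, -0.188]
contact_force: [0.4, -0.5, -0.8]
gripper_width: 0.206
grasp_force: 47.0
```

Call:
jog_arm([
  [0,0,0,1.3,0,1.4,10],
  [0,0,0,1.3,0,1.4,10],
])

```text
t: 13.65
eef_pos: [0.5077, 0.1422, 0.1464]
tool_rot: [0.314, 0.477, 0.799, -0.188]
contact_force: [-0.3, 0.6, -0.5]
gripper_width: 0.203
grasp_force: 47.0
```

Call:
jog_arm([
  [0,0,0,1.3,0,1.4,10],
  [0,0,0,1.3,0,1.4,10],
])

```text
t: 13.9
eef_pos: [0.5079, 0.1424, 0.1449]
tool_rot: [0.315, 0.477, 0.799, -0.188]
contact_force: [-0.2, 0.2, 1.4]
gripper_width: 0.199
grasp_force: 47.3
```

Call:
jog_arm([
  [0,0,0,0.5,0,0.5,10],
  [0,0,0,0.5,0,0.5,10],
])

```text
t: 14.15
eef_pos: [0.5079, 0.1424, 0.1447]
tool_rot: [0.315, 0.477, 0.799, -0.188]
contact_force: [-1.1, 0.9, 5.9]
gripper_width: 0.203
grasp_force: 47.9
```

Bottom touched at about 7 N. Now up, then the second stroke.

Call:
jog_arm([
  [0,0,0,-10,0,-11,10],
  [0,0,0,-23,0,-24.7,10],
  [0,0,0,-34,0,-36.5,10],
  [0,0,0,-40,0,-43,10],
  [0,0,0,-40,0,-43,10],
  [0,0,0,-37,0,-39.8,10],
  [0,0,0,-34,0,-36.5,10],
  [0,0,0,-31,0,-33.3,10],
  [0,0,0,-28,0,-30.1,10],
  [0,0,0,-25,0,-26.9,10],
])

```text
t: 15.4
eef_pos: [0.5076, 0.1423, 0.1802]
tool_rot: [0.314, 0.477, 0.799, -0.188]
contact_force: [0.4, 1.0, -0.7]
gripper_width: 0.205
grasp_force: 47.0
```

Call:
jog_arm([
  [0,0,0,3,0,3.2,10],
  [0,0,0,6,0,6.5,10],
  [0,0,0,9,0,9.7,10],
  [0,0,0,12,0,12.9,10],
  [0,0,0,15,0,16.1,10],
  [0,0,0,17,0,18.3,10],
  [0,0,0,19,0,20.4,10],
  [0,0,0,20.5,0,22,10],
  [0,0,0,21.5,0,23.1,10],
  [0,0,0,22,0,23.7,10],
])

```text
t: 16.65
eef_pos: [0.5077, 0.1423, 0.1483]
tool_rot: [0.315, 0.477, 0.799, -0.188]
contact_force: [0.9, -0.5, -0.1]
gripper_width: 0.199
grasp_force: 47.0
```

Call:
jog_arm([
  [0,0,0,1,0,1.1,10],
  [0,0,0,2,0,2.1,10],
  [0,0,0,2.7,0,2.9,10],
  [0,0,0,2.7,0,2.9,10],
])

```text
t: 17.15
eef_pos: [0.5078, 0.1423, 0.1448]
tool_rot: [0.315, 0.477, 0.799, -0.188]
contact_force: [-1.3, -0.1, 3.5]
gripper_width: 0.204
grasp_force: 47.6
```

Second touch at about 4 N. Third stroke.

Call:
jog_arm([
  [0,0,0,-10,0,-11,10],
  [0,0,0,-23,0,-24.7,10],
  [0,0,0,-34,0,-36.5,10],
  [0,0,0,-40,0,-43,10],
  [0,0,0,-40,0,-43,10],
  [0,0,0,-37,0,-39.8,10],
  [0,0,0,-34,0,-36.5,10],
  [0,0,0,-31,0,-33.3,10],
  [0,0,0,-28,0,-30.1,10],
  [0,0,0,-25,0,-26.9,10],
])

```text
t: 18.4
eef_pos: [0.5076, 0.1423, 0.1806]
tool_rot: [0.314, 0.477, 0.799, -0.188]
contact_force: [-0.3, -0.6, -0.5]
gripper_width: 0.209
grasp_force: 47.0
```

Call:
jog_arm([
  [0,0,0,3,0,3.2,10],
  [0,0,0,6,0,6.5,10],
  [0,0,0,9,0,9.7,10],
  [0,0,0,12,0,12.9,10],
  [0,0,0,15,0,16.1,10],
  [0,0,0,17,0,18.3,10],
  [0,0,0,19,0,20.4,10],
  [0,0,0,20.5,0,22,10],
  [0,0,0,21.5,0,23.1,10],
  [0,0,0,22,0,23.7,10],
])

```text
t: 19.65
eef_pos: [0.5077, 0.1423, 0.1487]
tool_rot: [0.315, 0.477, 0.799, -0.188]
contact_force: [0.4, -0.2, -1.2]
gripper_width: 0.206
grasp_force: 47.0
```

Call:
jog_arm([
  [0,0,0,1,0,1.1,10],
  [0,0,0,2,0,2.1,10],
  [0,0,0,3,0,3.2,10],
  [0,0,0,3.2,0,3.4,10],
  [0,0,0,3.2,0,3.4,10],
])

```text
t: 20.27
eef_pos: [0.5079, 0.1423, 0.1447]
tool_rot: [0.315, 0.477, 0.799, -0.188]
contact_force: [-1.6, -0.0, 4.5]
gripper_width: 0.201
grasp_force: 47.7
```

Third touch at about 5 N. Straight up and out.

Call:
jog_arm([
  [0,0,0,-10,0,-11,10],
  [0,0,0,-24,0,-25.7,10],
  [0,0,0,-40,0,-43,10],
  [0,0,0,-60,0,-64.4,10],
  [0,0,0,-80,0,-85.9,10],
  [0,0,0,-90,0,-96.6,10],
  [0,0,0,-90,0,-96.6,10],
])

```text
t: 21.15
eef_pos: [0.5079, 0.1424, 0.2769]
tool_rot: [0.315, 0.477, 0.799, -0.187]
contact_force: [-1.2, -0.2, -2.2]
gripper_width: 0.204
grasp_force: 47.0
```

```bash
python3 - <<'E'
from h import *
np.set_printoptions(precision=4,suppress=True)
p,q,o=pose();print(p,o["contact_force"],o["grasp_force"])
off=np.load("off.npy");tip=p+R.from_euler('z',40,degrees=True).apply(off);print(tip)
# goal: where TCP stood after drawing out, but 4 mm higher
E0=np.array([.6476,-.1811,.216]);tip1=E0+off;
for f in (.33,.67,1):
    rr=R.from_euler('z',40*(1-f),degrees=True)
    xy=tip[:2]+(tip1[:2]-tip[:2])*f; z=tip[2] if f<1 else tip1[2]
    print(f,rel(np.r_[xy,z]-rr.apply(off),rr*toolrot()))
E
```

```text
[0.5079 0.1424 0.2769] [-1.2101 -0.2427 -2.2308] 46.96872889995575
[0.502  0.1555 0.1872]
0.33 [  0.159  -0.001   0.167 -85.3   -10.3    79.4  ]
0.67 [   0.32    -0.001    0.341 -172.7    -20.7    160.7  ]
1 [   0.477   -0.001    0.51  -215.5    -30.5    283.8  ]
```

Call:
jog_arm([
  [0.05,0,0.05,-25,-3,24,10],
  [0.1,0,0.105,-54,-6.5,50,10],
  [0.159,0,0.167,-85,-10,79,10],
  [0.24,0,0.254,-129,-15.5,120,10],
  [0.32,0,0.341,-173,-21,161,10],
  [0.4,0,0.425,-215,-26,200,10],
  [0.45,0,0.48,-243,-29,226,10],
  [0.477,0,0.51,-250,-30.5,247,10],
  [0.477,0,0.51,-225,-30.5,274,10],
  [0.477,0,0.51,-215.5,-30.5,284,10],
])

```text
t: 22.4
eef_pos: [0.6459, -0.18, 0.2114]
tool_rot: [0.229, 0.72, 0.589, -0.286]
contact_force: [-0.3, 0.1, -1.4]
gripper_width: 0.207
grasp_force: 47.0
```

```bash
python3 - <<'E'
from h import *
import cv2
np.set_printoptions(precision=4,suppress=True)
p,q,o=pose();print(p,o["contact_force"],"roterr",(toolrot().inv()*q).as_rotvec(),o["q"])
c=cams();s,t=c["side"],c["top"]
for n in c:
    for th in ("brush_tip","brush_loop","hook_a"):print(n,th,[(d["xy"],round(d["score"],2)) for d in bot.tip_of(th,c[n])[:3]])
g=np.array([.6326,-.2518,.1947]);Q=R.from_quat([.723,.586,-.284,.231])
x,y,z=rackaxes()
for d in (.02*z-.07*x,.02*z-.035*x,.02*z,0*z): print(rel(g+d,toolrot()))
E
```

```text
[ 0.6459 -0.18    0.2114] [-0.2819  0.0656 -1.3582] roterr [ 0.0037 -0.0001 -0.0066] [ 0.0236  0.6233 -0.2472  1.5832  0.831   1.4114 -0.7414]
side brush_tip [([316.5, 205.0], 0.98), ([333.1, 186.2], 0.75)]
side brush_loop [([336.3, 113.5], 0.76), ([316.2, 144.3], 0.62)]
side hook_a [([357.0, 110.8], 0.97), ([421.8, 136.5], 0.97), ([386.8, 122.5], 0.66)]
top brush_tip [([455.1, 208.3], 0.68), ([453.9, 185.8], 0.63)]
top brush_loop [([473.7, 166.1], 0.69), ([470.7, 186.5], 0.58)]
top hook_a [([491.1, 236.7], 0.9), ([486.0, 282.5], 0.84), ([503.5, 192.3], 0.59)]
[ 0.001 -0.    -0.    -0.5   -0.8    2.9  ]
[  0.001  -0.     -0.    -26.1    -0.8    26.8  ]
[  0.001  -0.     -0.    -51.7    -0.8    50.7  ]
[  0.001  -0.     -0.    -38.1    -0.8    65.3  ]
```

Call:
jog_arm([
  [0,0,0,-1,-0.5,2,10],
  [0,0,0,-1,-0.5,2,10],
  [0,0,0,-1,-0.5,2,10],
])

```text
t: 23.18
eef_pos: [0.6466, -0.1834, 0.2146]
tool_rot: [0.231, 0.721, 0.588, -0.285]
contact_force: [1.5, -0.1, -1.2]
gripper_width: 0.207
grasp_force: 47.0
```

```bash
python3 - <<'E'
from h import *
np.set_printoptions(precision=4,suppress=True)
p,q,o=pose();print(p,o["contact_force"],"roterr",(toolrot().inv()*q).as_rotvec())
g=np.array([.6326,-.2518,.1947]);Q=R.from_quat([.723,.586,-.284,.231])
x,y,z=rackaxes()
for d in (.02*z-.07*x,.02*z-.035*x,.02*z,0*z): print(rel(g+d,Q))
E
```

```text
[ 0.6466 -0.1834  0.2146] [ 1.4798 -0.0904 -1.2336] roterr [ 0.0007  0.     -0.0009]
[ 0.001  0.001  0.004  0.1    0.2   -0.3  ]
[  0.001   0.001   0.004 -25.5     0.2    23.6  ]
[  0.001   0.001   0.004 -51.1     0.2    47.5  ]
[  0.001   0.001   0.004 -37.5     0.2    62.1  ]
```

Call:
jog_arm([
  [0,0,0,-8,0,7.5,10],
  [0,0,0,-18,0,16.5,10],
  [0,0,0,-26,0,24,10],
  [0,0,0,-33,0,30.5,10],
  [0,0,0,-39,0,36,10],
  [0,0,0,-45,0,42,10],
  [0,0,0,-49,0,45.5,10],
  [0,0,0,-51,0,47.5,10],
  [0,0,0,-51,0,47.5,10],
])

```text
t: 24.3
eef_pos: [0.6325, -0.2516, 0.2145]
tool_rot: [0.231, 0.721, 0.588, -0.285]
contact_force: [0.6, -0.3, -1.1]
gripper_width: 0.203
grasp_force: 47.0
```

```bash
python3 - <<'E'
from h import *
import cv2
np.set_printoptions(precision=4,suppress=True)
p,q,o=pose();print(p,o["contact_force"],o["torque"])
print(rel([.6326,-.2518,.1947],q))
c=cams();ims=[]
for n,(x,y) in (("side",(310,80)),("top",(430,140))):
    I=cv2.cvtColor(c[n]["pixels"],cv2.COLOR_RGB2BGR)[y:y+120,x:x+120]
    ims.append(cv2.resize(I,(400,400),interpolation=cv2.INTER_CUBIC))
cv2.imwrite("pics/hang.png",cv2.hconcat(ims))
E
```

```text
[ 0.6325 -0.2516  0.2145] [ 0.553  -0.2532 -1.0851] [ 0.8209 -0.1284  0.0383]
[ 0.   0.   0.  13.4  0.2 14.6]
```

View pics/hang.png

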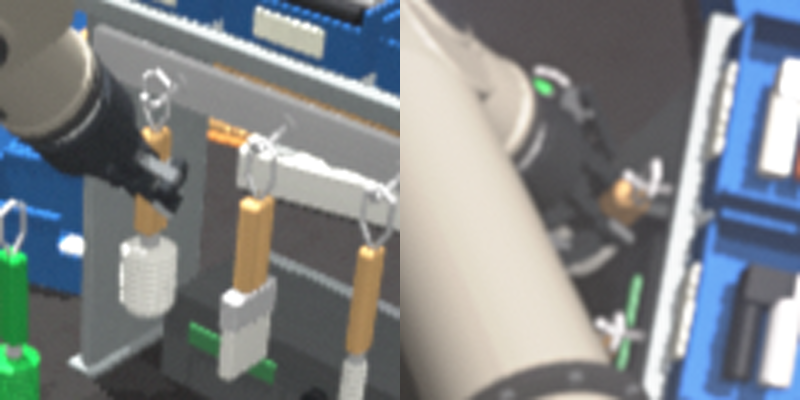

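The loop encloses the hook tip (side crop (155,95)), with no contact force. Lowering, then letting go.

Call:
jog_arm([
  [0,0,0,3.5,0,4,10],
  [0,0,0,7,0,7.6,10],
  [0,0,0,10,0,11,10],
  [0,0,0,12,0,13,10],
  [0,0,0,13.4,0,14.6,10],
  [0,0,0,13.4,0,14.6,10],
])

```text
t: 25.15
eef_pos: [0.6325, -0.2518, 0.1949]
tool_rot: [0.231, 0.721, 0.588, -0.284]
contact_force: [0.1, -0.4, -0.6]
gripper_width: 0.206
grasp_force: 47.2
```

Call:
jog_arm([
  [0,0,0,0,0,0,20],
  [0,0,0,0,0,0,24],
  [0,0,0,0,0,0,30],
  [0,0,0,0,0,0,40],
  [0,0,0,0,0,0,50],
  [0,0,0,0,0,0,50],
  [0,0,0,0,0,0,50],
])

```text
t: 26.02
eef_pos: [0.6324, -0.2518, 0.1947]
tool_rot: [0.231, 0.721, 0.588, -0.285]
contact_force: [0.3, -0.0, 0.3]
gripper_width: 0.586
grasp_force: 0.0
```

Backing out along the tool axis.

Call:
jog_arm([
  [0,0,0,0,0,-5,50],
  [0,0,0,0,0,-15,50],
  [0,0,0,0,0,-30,50],
  [0,0,0,0,0,-50,50],
  [0,0,0,0,0,-80,50],
  [0,0,0,0,0,-110,50],
  [0,0,0,0,0,-140,50],
  [0,0,0,0,0,-170,50],
  [0,0,0,0,0,-190,50],
  [0,0,0,0,0,-190,50],
])

```text
t: 27.28
eef_pos: [0.6597, -0.123, 0.3349]
tool_rot: [0.232, 0.721, 0.588, -0.283]
contact_force: [0.1, 0.1, -0.6]
gripper_width: 0.583
grasp_force: 0.0
```

Call:
jog_arm([
  [0,0,0,0,0,0,50],
  [0,0,0,0,0,0,50],
  [0,0,0,0,0,0,50],
  [0,0,0,0,0,0,50],
  [0,0,0,0,0,0,50],
  [0,0,0,0,0,0,50],
  [0,0,0,0,0,0,50],
  [0,0,0,0,0,0,50],
  [0,0,0,0,0,0,50],
  [0,0,0,0,0,0,50],
])

```text
t: 28.52
eef_pos: [0.6588, -0.1249, 0.3336]
tool_rot: [0.231, 0.721, 0.588, -0.285]
contact_force: [-0.2, 0.7, 0.9]
gripper_width: 0.588
grasp_force: 0.0
```

```bash
python3 - <<'E'
from h import *
import cv2
c=cams();ims=[]
for n,(x,y) in (("side",(280,60)),("top",(400,120))):
    for th in ("brush_tip","brush_loop","flat_brush","thin_brush"):print(n,th,[(d["xy"],round(d["score"],2)) for d in bot.tip_of(th,c[n])[:3]])
    I=cv2.cvtColor(c[n]["pixels"],cv2.COLOR_RGB2BGR)[y:y+160,x:x+160]
    ims.append(cv2.resize(I,(400,400),interpolation=cv2.INTER_CUBIC))
cv2.imwrite("pics/end.png",cv2.hconcat(ims))
E
```

```text
side brush_tip [([314.5, 202.3], 0.72), ([350.7, 181.4], 0.69), ([282.0, 235.4], 0.62)]
side brush_loop [([316.3, 142.7], 0.68), ([354.8, 109.6], 0.56)]
side flat_brush []
side thin_brush [([425.9, 136.1], 0.85), ([319.6, 297.6], 0.67), ([301.5, 432.2], 0.44)]
top brush_tip [([479.2, 214.5], 0.82), ([453.6, 184.8], 0.8), ([323.3, 265.5], 0.54)]
top brush_loop [([502.7, 193.9], 0.94), ([476.8, 163.6], 0.85), ([185.1, 251.4], 0.58)]
top flat_brush [([493.0, 240.8], 0.67)]
top thin_brush [([317.4, 265.0], 0.69), ([488.3, 284.2], 0.68), ([478.6, 215.6], 0.29)]
```

View pics/end.png

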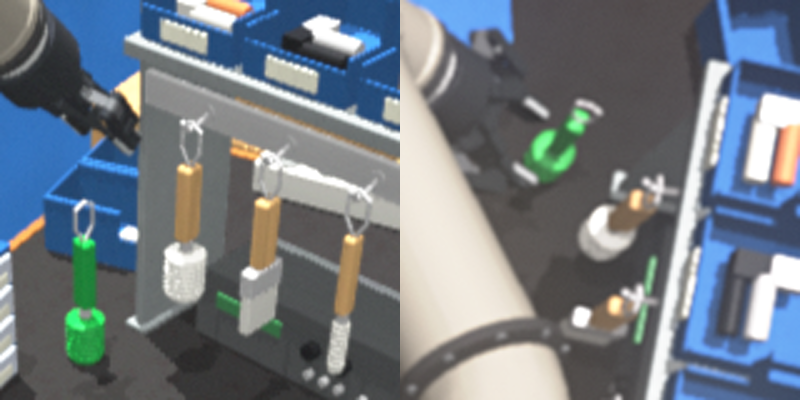

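All three brushes hang where they were (big brush loop at side (355,110), tip (351,181)), and the gripper is clear. I'll wait a moment for any swing to die out, then hand in.

Call:
jog_arm([
  [0,0,0,0,0,0,50],
  [0,0,0,0,0,0,50],
  [0,0,0,0,0,0,50],
  [0,0,0,0,0,0,50],
  [0,0,0,0,0,0,50],
  [0,0,0,0,0,0,50],
  [0,0,0,0,0,0,50],
  [0,0,0,0,0,0,50],
  [0,0,0,0,0,0,50],
  [0,0,0,0,0,0,50],
])

```text
t: 30.28
eef_pos: [0.6588, -0.1249, 0.3336]
tool_rot: [0.231, 0.721, 0.588, -0.285]
contact_force: [-0.0, 0.0, 0.6]
gripper_width: 0.585
grasp_force: 0.0
```

```bash
python3 -c "
from station import bot
print(bot.hand_in())"
```

```text
the job is handed in; nothing more can be done
None
```

I brushed out the housing with three gentle strokes, touching the bottom at about 4–7 N each time, then hung the big brush back on its own hook and let go; the job is handed in at about 30 s, with no verdict shown.

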